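# Press the nails of a copper plate home, middle first

### The arm

A 6-joint arm with a two-finger parallel gripper is mounted at the origin on the work surface. World frame = base frame: x ahead of the robot, y to its left, z up, the work surface at z = 0. Lengths are in m, angles in rad, forces in N, time in s.
With the tool pointing down it reaches from about 0.375 to 0.9 m from the base axis. Payload 3.1 kg.
Tool frame: the origin (TCP) lies at the centre of the arm's flange, where the gripper is bolted on; the fingertips stand 173 mm ahead of it and the grasp point (between the pads) lies 155 mm ahead of it; z points along the fingers, x is the direction in which the jaws open and shut, and the axes are right-handed (so a half turn about z gives the same grasp; the last joint's range is limited). The gripper opens to 85 mm and grips with 20 to 120 N. Pads are 22 mm wide; open, the fingers measure 114 mm over their backs; the gripper's body (76 mm by 85 mm) begins 54 mm behind the grasp point. The pads swing forward as they close: fully open they stand 13 mm farther back than shut.
Start: joints at [1.091, 0.527, 1.433, -0, 1.181, -0.178], TCP at [0.185, 0.597, 0.405] pointing down, gripper open.
Joint ranges: [-3.08, 3.08], [-0.75, 2.2], [0.22, 2.44], [-1.43, 4.57], [0, 2.65], [-2.85, 2.85]. Speed limits (rad/s): [2.79, 2.79, 3.14, 3.14, 3.14, 3.14].

### API

Orientations are given as a unit quaternion [x, y, z, w].
In Python, from station import manip gives the robot as it stands.
- The arm moves only by the shell command python3 -m jog 'ROWS' [OPENING] [FORCE]. ROWS is JSON, a list that holds one entry, the list of rows, each a list of 4 numbers: the shift along the world's x, y, z in mm, then the turn about the world's z in degrees. A call has exactly 8 rows; each row shifts and turns the commanded pose from where the row before left it; what a row does not reach is not made up. A row lasts 1/8 s, in which the tool goes at most 62.5 mm and 10.7 degrees, less where a joint would pass 70% of its speed; a pose out of reach is approached as far as the arm can. A call is refused whole if a number of a shift passes 62.5 or a number of a turn 10.7, either way. A call with a gripper value outside its range is refused whole. OPENING is the opening in per cent of the stroke, from 0 (shut) to 100 (fully open), set as the call begins (- or left out, the last holds). The fingers move at their own pace and stop on an object; FORCE is the grip in N (left out, the last holds). Time passes only in rows, so rows that do not move let the fingers close, or fill a call up. It gives the time, the measured TCP pose, the force and the opening at its end, in the units of the state.
- manip.sense(): the state, without advancing time (a new reading comes with each control period).
- manip.snapshot(name): name is "side" or "top" or "wrist"; returns the picture (420x560x3 uint8, red, green, blue); there is no depth.
- manip.camera_info(name): a dict with "fx", "fy", "cx", "cy" (pixels), "R" (3x3) and "t" (3): a world point X has camera coordinates R X + t. Camera axes: x right, y down, z forward; pixel columns grow to the right and rows downward; lengths in m; the calibration is good to about 2 mm. A picture is of the moment at which its call begins: read the wrist's pose just before it. camera_info takes no time and is no camera call; for the wrist camera it gives the pose at the moment of the call.
- manip.sign_off(): hands the job in, once; it reports no verdict.
The state is a dict: "t": time; "q": joint angles; "qd": joint speeds; "tau": joint torques, N m; "tcp_pos": TCP position; "tool_rot": TCP orientation; "force": force on the tool from outside, world axes, zero at the start; "ft_torque": the same for the moment, N m; "finger_gap": opening from 0.0 (shut) to 1.0 (fully open).
Only numpy, scipy, OpenCV 4.12 (cv2) and the standard library are available. Lean on these libraries where they do the work, as an engineer would, in place of code of your own. Each camera call takes 0.05 s, during which the arm holds its last target. There are 200 camera calls.

### The job

Three domed steel nails stand proud in the teardrop-shaped copper plate on the round wooden block. Press them fully home with light fingertip pushes, so that each head sits down on the plate: the middle nail first, then the one at the broad rounded end, and last the one at the pointed end. Nothing is to be picked up: never pull a nail up, and leave the tin cup, the punch, the hammer and the mug where they are.

Things in the scene. Friction and masses are not known exactly. Their poses are not given: they have to be found in the camera images.
- block: round light-wood bench block, 280 mm across and 30 mm thick, fixed to the bench wherever it lies. Origin: centre of its underside, on the bench top. A flat copper teardrop plate, 4 mm thick, 225 mm long and 100 mm wide, is fixed on its top (plate top 34 mm above the bench). The block's x axis runs along the plate from the broad rounded end (x = -105 mm) to the pointed end (x = +120 mm); y across it, z up. Any yaw is possible.
- nail_middle_top (a point): top centre of the domed steel head (22 mm across, 5 mm tall, on a 6 mm shank) of the nail in the middle of the plate, over the block's centre. Standing fully proud (joint 0) it is 49 mm above the bench; fully home (head down on the plate) 39 mm. It moves with the nail. All three nails look alike and stand in one line along the plate
- nail_middle (a joint): how far this nail is pressed in, m: 0 = head 10 mm above the plate, 0.010 = fully home, head on the plate (hard stop); it starts somewhere between 0 and 0.0025. It slides straight down in a tight hole at about 3 N (a little more when moved faster), stays where it is left, has no spring, and can be pulled up to 8 mm out (negative values)
- nail_broad_top (a point): top centre of the domed steel head (22 mm across, 5 mm tall, on a 6 mm shank) of the nail near the plate's broad rounded end, 60 mm from the middle nail. Standing fully proud (joint 0) it is 49 mm above the bench; fully home (head down on the plate) 39 mm. It moves with the nail. All three nails look alike and stand in one line along the plate
- nail_broad (a joint): how far this nail is pressed in, m: 0 = head 10 mm above the plate, 0.010 = fully home, head on the plate (hard stop); it starts somewhere between 0 and 0.0025. It slides straight down in a tight hole at about 3 N (a little more when moved faster), stays where it is left, has no spring, and can be pulled up to 8 mm out (negative values)
- nail_point_top (a point): top centre of the domed steel head (22 mm across, 5 mm tall, on a 6 mm shank) of the nail near the plate's pointed end, 60 mm from the middle nail on the other side. Standing fully proud (joint 0) it is 49 mm above the bench; fully home (head down on the plate) 39 mm. It moves with the nail. All three nails look alike and stand in one line along the plate
- nail_point (a joint): how far this nail is pressed in, m: 0 = head 10 mm above the plate, 0.010 = fully home, head on the plate (hard stop); it starts somewhere between 0 and 0.0025. It slides straight down in a tight hole at about 3 N (a little more when moved faster), stays where it is left, has no spring, and can be pulled up to 8 mm out (negative values)
- tin: small open aluminium cup, 42 mm across, 40 mm tall, standing loose on the block about 100 mm to the plate's +y side of the middle nail; origin at the centre of its underside. Bystander
- punch: small steel doming punch, 24 mm across, 59 mm tall, standing loose on the block about 100 mm to the plate's -y side of the middle nail; origin at the centre of its underside. Bystander
- hammer: hammer, 280 mm long, lying on the bench to the robot's left. Bystander
- mug: white mug, 80 mm across, 90 mm tall, on the bench to the robot's right. Bystander

How it is judged:
By the outcome, as a careful person would: the job done as asked, in the order asked, and still so for the second after the job is handed in, with the robot touching nothing.
It also fails if it takes over 42 s, if anything falls off the work surface, if the arm or the gripper's body presses on something with over 40 N, if the wrist force passes 120 N, or if a joint passes its speed limit or range.

## Working session

There is one attempt and no reset: what is moved stays moved. The work goes in short steps, Python scripts to look and compute and a shell command to move; the robot and the scene stay as the last step left them, time stands still between calls to the robot, and variables do not carry over. Pictures are saved under pics/ and viewed, about 8 in all and at most 12, crops included, and the job is handed in when it is done.

```bash
ls; mkdir -p pics; python3 - <<'E'
from station import manip
import cv2,numpy as np
for n in ("top","side"):
    im=manip.snapshot(n); cv2.imwrite(f"pics/{n}0.png",im[:,:,::-1])
    c=manip.camera_info(n); print(n,{k:np.round(v,3).tolist() for k,v in c.items() if k in("fx","fy","cx","cy","R","t")})
s=manip.sense(); print(s["t"],s["tcp_pos"],s["tool_rot"],s["force"],s["finger_gap"])
E
```

```text
pics
top {'fx': 442.522, 'fy': 442.522, 'cx': 273.627, 'cy': 201.7, 'R': [[-0.011, -1.0, 0.0], [-0.995, 0.011, -0.098], [0.098, -0.001, -0.995]], 't': [-0.018, 0.574, 1.17]}
side {'fx': 503.338, 'fy': 503.338, 'cx': 285.596, 'cy': 206.092, 'R': [[0.911, -0.412, 0.007], [-0.253, -0.572, -0.78], [0.326, 0.709, -0.625]], 't': [-0.509, 0.198, 1.122]}
0.1 [0.18499933 0.59667458 0.40383731] [ 8.05068946e-01  5.93180454e-01 -8.72578603e-04  4.24006604e-04] [ 0.41228072 -0.22345072 -0.26707477] 1.0010827053134217
```

View pics/top0.png

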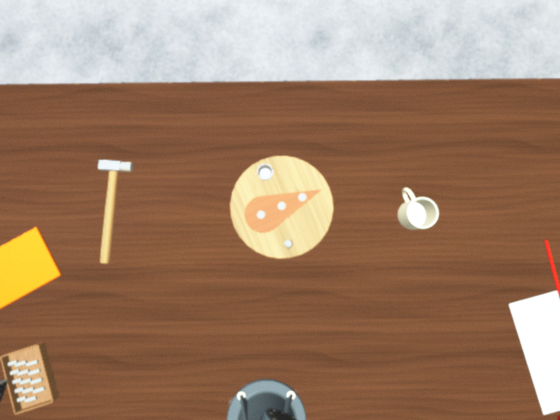

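View pics/side0.png

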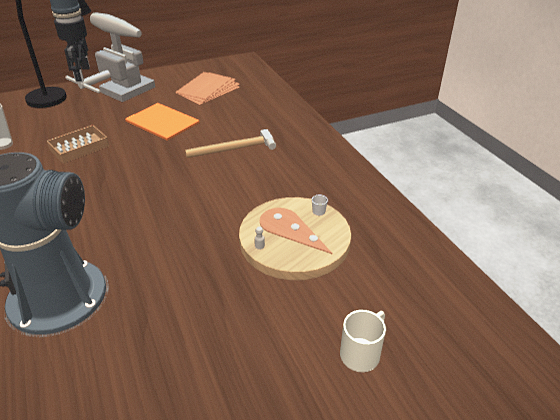

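The top view shows the broad nail at about (261,215), the middle one at (281,206) and the pointed-end one at (302,197). The tin is at (265,172) and the punch at (288,244). The side view agrees. Next I'll get sub-pixel centroids and rays.

```bash
cat > h.py <<'E'
import numpy as np,cv2
from station import manip
def ray(c,u,v):
    R=np.array(c["R"]);t=np.array(c["t"])
    return -R.T@t, R.T@np.array([(u-c["cx"])/c["fx"],(v-c["cy"])/c["fy"],1])
def onplane(c,u,v,z):
    o,d=ray(c,u,v); return o+d*(z-o[2])/d[2]
def pix(c,X):
    p=np.array(c["R"])@X+np.array(c["t"]); return c["fx"]*p[0]/p[2]+c["cx"],c["fy"]*p[1]/p[2]+c["cy"]
def plate(im):
    hsv=cv2.cvtColor(im,cv2.COLOR_RGB2HSV)
    return hsv
def blobs(im,roi,smax=70,vmin=120,amin=8):
    x0,y0,x1,y1=roi; hsv=cv2.cvtColor(im,cv2.COLOR_RGB2HSV)[y0:y1,x0:x1]
    m=((hsv[...,1]<smax)&(hsv[...,2]>vmin)).astype(np.uint8)
    n,l,st,ce=cv2.connectedComponentsWithStats(m)
    return [(np.round(ce[i]+[x0,y0],2),st[i,4],st[i,2:4]) for i in range(1,n) if st[i,4]>=amin]
E
python3 - <<'E'
from h import *
ims={n:cv2.imread(f"pics/{n}0.png")[:,:,::-1].copy() for n in("top","side")}
for n,roi in(("top",(225,150,340,265)),("side",(235,190,360,275))):
    c=manip.camera_info(n)
    for ce,a,wh in blobs(ims[n],roi): print(n,ce,a,wh,np.round(onplane(c,*ce,0.046),4))
E
```

```text
top [294.46 173.28] 176 [18 32] [ 0.6485 -0.0814  0.046 ]
top [304.87 169.96] 53 [ 9 20] [ 0.6572 -0.1095  0.046 ]
top [264.55 171.25] 262 [18 19] [ 0.6549 -0.0012  0.046 ]
top [316.06 177.79] 68 [11 21] [ 0.6356 -0.1392  0.046 ]
top [249.85 175.05] 20 [6 9] [0.645  0.0384 0.046 ]
top [244.79 189.28] 268 [17 33] [0.6067 0.0521 0.046 ]
top [326.05 192.75] 83 [10 30] [ 0.5949 -0.165   0.046 ]
top [301.92 196.67] 61 [9 9] [ 0.5851 -0.1003  0.046 ]
top [281.14 205.5 ] 58 [9 8] [ 0.562  -0.0445  0.046 ]
top [260.5  214.14] 58 [8 9] [0.5396 0.0107 0.046 ]
top [273.43 244.49] 178 [16 25] [ 0.4588 -0.0228  0.046 ]
top [263.7  244.04] 84 [12 21] [0.4603 0.0029 0.046 ]
top [287.56 243.23] 71 [10  9] [ 0.4617 -0.0602  0.046 ]
side [318.85 204.01] 288 [17 22] [0.6549 0.0032 0.046 ]
side [277.4  215.74] 42 [8 7] [0.5373 0.0032 0.046 ]
side [294.78 226.07] 46 [9 7] [ 0.5605 -0.0505  0.046 ]
side [259.08 238.06] 181 [10 23] [ 0.4637 -0.0555  0.046 ]
side [313.23 237.52] 48 [9 7] [ 0.5832 -0.1064  0.046 ]
side [341.59 245.17] 29 [17 14] [ 0.6323 -0.1575  0.046 ]
```

```bash
python3 -m jog '[[[25,-40,0,0],[25,-40,0,0],[25,-40,0,0],[25,-40,0,0],[25,-40,0,0],[25,-40,0,0],[25,-40,0,0],[25,-40,0,0]]]' 0 20; python3 -m jog '[[[25,-45,-10,0],[25,-45,-10,0],[25,-45,-10,0],[25,-45,-10,0],[25,-45,-10,0],[25,-45,0,0],[22,-45,0,0],[0,0,0,0]]]'; python3 - <<'E'
from h import *
c=manip.camera_info("wrist"); im=manip.snapshot("wrist"); cv2.imwrite("pics/w1.png",im[:,:,::-1])
s=manip.sense();print(s["t"],s["tcp_pos"],s["tool_rot"],s["finger_gap"],s["force"])
o,d=ray(c,c["cx"],c["cy"]);print(o,d)
for x,y in((.585,-.1),(.562,-.0445),(.5396,.0107)):print(np.round(pix(c,np.array([x,y,.046])),1))
E
```

```text
t: 1.1
tcp_pos: [0.3857, 0.2755, 0.4045]
tool_rot: [0.805, 0.593, -0.0, -0.0]
force: [0.4, -0.3, 0.2]
finger_gap: 0.001
t: 2.1
tcp_pos: [0.5589, -0.0414, 0.3544]
tool_rot: [0.806, 0.591, 0.0, 0.001]
force: [-0.7, 0.8, -1.3]
finger_gap: 0.002
2.15 [ 0.55751846 -0.03959445  0.35416548] [ 8.05963186e-01  5.91965539e-01 -1.50055603e-04 -3.47913547e-04] -0.002183320541259977 [ 0.20474184  0.3276911  -0.20842365]
[ 0.49650035 -0.02095425  0.32375459] [ 0.25125502 -0.08048405 -0.96456894]
[218.2 246. ]
[273.1 201.1]
[332.  153.8]
```

View pics/w1.png

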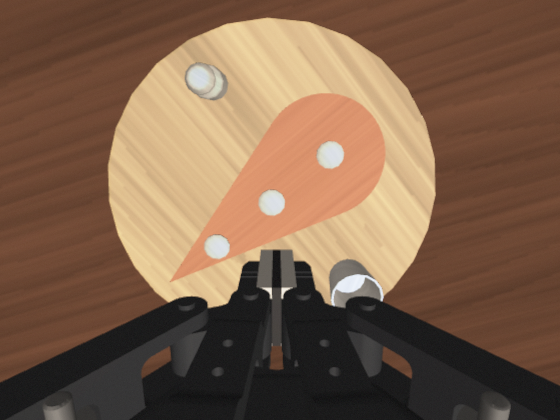

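The wrist view shows the heads at (217,247) for the pointed end, (272,203) for the middle and (330,155) for the broad end, all within about 2 px of the top-camera prediction. I'll refine these by triangulating across all three views.

```bash
python3 - <<'E'
from h import *
im=cv2.imread("pics/w1.png")[:,:,::-1].copy(); c=manip.camera_info("wrist")
P={}
for ce,a,wh in blobs(im,(195,130,350,262),smax=60,vmin=150,amin=100):
    print(ce,a,wh,*[np.round(onplane(c,*ce,z)*1000,1) for z in(.042,.046)])
# triangulate top+side+wrist
T=dict(point=(301.92,196.67),middle=(281.14,205.5),broad=(260.5,214.14));S=dict(broad=(277.4,215.74),middle=(294.78,226.07),point=(313.23,237.52))
W=dict(point=(217,247),middle=(272,203),broad=(330.5,155))
for k in T:
    A=np.zeros((3,3));b=np.zeros(3)
    for n,D in(("top",T),("side",S),("wrist",W)):
        o,d=ray(manip.camera_info(n),*D[k]);d/=np.linalg.norm(d);M=np.eye(3)-np.outer(d,d);A+=M;b+=M@o
    print(k,np.round(np.linalg.solve(A,b)*1000,1))
s=manip.sense();print(s["tcp_pos"])
E
```

```text
[329.92 154.36] 578 [27 28] [537.9  11.7  42. ] [537.3  11.3  46. ]
[271.35 202.11] 524 [26 25] [561.1 -44.2  42. ] [560.1 -43.8  46. ]
[216.64 246.25] 473 [25 24] [ 583.9 -100.    42. ] [582.6 -98.8  46. ]
point [ 585.8 -100.7   40. ]
middle [562.8 -44.4  40.1]
broad [540.   11.5  38.7]
[ 0.55751846 -0.03959445  0.35416548]
```

```bash
python3 -m jog '[[[2,-3,-25,0],[2,-3,-25,0],[0,0,-25,0],[0,0,-25,0],[0,0,-15,0],[0,0,-10,0],[0,0,-2,0],[0,0,0,0]]]'; python3 -m jog '[[[0,0,-1,0],[0,0,-1,0],[0,0,-1,0],[0,0,-1,0],[0,0,-1,0],[0,0,-1,0],[0,0,-1,0],[0,0,-1,0]]]'
```

```text
t: 3.15
tcp_pos: [0.5614, -0.044, 0.2282]
tool_rot: [0.805, 0.593, 0.0, 0.0]
force: [0.1, 0.2, 1.6]
finger_gap: -0.0
t: 4.15
tcp_pos: [0.5611, -0.0441, 0.2199]
tool_rot: [0.805, 0.593, 0.0, 0.0]
force: [-0.2, -0.4, 2.6]
finger_gap: -0.003
```

```bash
python3 -m jog '[[[0,0,-1,0],[0,0,-1,0],[0,0,-1,0],[0,0,-1,0],[0,0,-1,0],[0,0,-1,0],[0,0,0,0],[0,0,0,0]]]'; python3 -m jog '[[[0,0,-0.5,0],[0,0,-0.5,0],[0,0,-0.5,0],[0,0,-0.5,0],[0,0,0,0],[0,0,0,0],[0,0,0,0],[0,0,0,0]]]'
```

```text
t: 5.15
tcp_pos: [0.5611, -0.0441, 0.2136]
tool_rot: [0.805, 0.593, -0.0, -0.0]
force: [0.1, 0.4, 1.3]
finger_gap: 0.0
t: 6.15
tcp_pos: [0.5611, -0.0441, 0.2124]
tool_rot: [0.805, 0.593, 0.0, 0.0]
force: [-2.7, -0.2, 7.2]
finger_gap: -0.001
```

```bash
python3 -m jog '[[[0,0,-0.5,0],[0,0,-0.5,0],[0,0,0,0],[0,0,0,0],[0,0,0,0],[0,0,0,0],[0,0,0,0],[0,0,0,0]]]'
```

```text
t: 7.15
tcp_pos: [0.5611, -0.0441, 0.2122]
tool_rot: [0.805, 0.593, 0.0, 0.0]
force: [-3.0, 0.4, 13.0]
finger_gap: -0.001
```

Hard stop reached: the force rose from 7 to 13 N while z moved 0.2 mm. On to the broad end.

```bash
python3 -m jog '[[[0,0,10,0],[0,0,20,0],[-8,18,0,0],[-8,19,0,0],[-7,18,0,0],[0,0,-13,0],[0,0,-1,0],[0,0,0,0]]]'; python3 -m jog '[[[0,0,-1,0],[0,0,-1,0],[0,0,-1,0],[0,0,-1,0],[0,0,-1,0],[0,0,-1,0],[0,0,-1,0],[0,0,-1,0]]]';  python3 -m jog '[[[0,0,-1,0],[0,0,-1,0],[0,0,-1,0],[0,0,-1,0],[0,0,-1,0],[0,0,-0.5,0],[0,0,0,0],[0,0,0,0]]]'
```

```text
t: 8.15
tcp_pos: [0.5384, 0.0105, 0.2261]
tool_rot: [0.805, 0.593, -0.0, -0.0]
force: [0.3, 0.5, 0.4]
finger_gap: -0.0
t: 9.15
tcp_pos: [0.5381, 0.011, 0.2189]
tool_rot: [0.805, 0.593, 0.0, 0.0]
force: [-0.1, -0.1, 2.1]
finger_gap: 0.002
t: 10.15
tcp_pos: [0.5381, 0.0109, 0.2131]
tool_rot: [0.805, 0.593, -0.0, -0.0]
force: [-0.4, -0.2, 2.3]
finger_gap: 0.0
```

```bash
python3 -m jog '[[[0,0,-0.5,0],[0,0,-0.5,0],[0,0,-0.5,0],[0,0,-0.5,0],[0,0,0,0],[0,0,0,0],[0,0,0,0],[0,0,0,0]]]'; python3 -m jog '[[[0,0,-0.5,0],[0,0,0,0],[0,0,0,0],[0,0,0,0],[0,0,0,0],[0,0,0,0],[0,0,0,0],[0,0,0,0]]]'
```

```text
t: 11.15
tcp_pos: [0.5381, 0.0109, 0.2123]
tool_rot: [0.805, 0.593, 0.0, 0.0]
force: [-1.6, 0.4, 10.6]
finger_gap: -0.0
t: 12.15
tcp_pos: [0.5381, 0.011, 0.2122]
tool_rot: [0.805, 0.593, 0.0, 0.0]
force: [-2.1, 0.4, 13.5]
finger_gap: -0.002
```

The broad nail stops at the same height. Next is the pointed end, at +46, −111 mm.

```bash
python3 -m jog '[[[0,0,10,0],[0,0,20,0],[12,-28,0,0],[12,-28,0,0],[11,-28,0,0],[11,-27,0,0],[0,0,-13,0],[0,0,-1,0]]]'; python3 -m jog '[[[0,0,-1,0],[0,0,-1,0],[0,0,-1,0],[0,0,-1,0],[0,0,-1,0],[0,0,-1,0],[0,0,-1,0],[0,0,-1,0]]]';  python3 -m jog '[[[0,0,-1,0],[0,0,-1,0],[0,0,-1,0],[0,0,-1,0],[0,0,-1,0],[0,0,-0.5,0],[0,0,0,0],[0,0,0,0]]]'; python3 -m jog '[[[0,0,-0.5,0],[0,0,-0.5,0],[0,0,-0.5,0],[0,0,-0.5,0],[0,0,-0.5,0],[0,0,0,0],[0,0,0,0],[0,0,0,0]]]'
```

```text
t: 13.15
tcp_pos: [0.5829, -0.0993, 0.2251]
tool_rot: [0.805, 0.593, -0.001, -0.002]
force: [-0.7, 0.2, -0.1]
finger_gap: -0.002
t: 14.15
tcp_pos: [0.5842, -0.1001, 0.2189]
tool_rot: [0.805, 0.593, 0.0, 0.0]
force: [-1.1, 0.3, 3.5]
finger_gap: 0.002
t: 15.15
tcp_pos: [0.5842, -0.1001, 0.2131]
tool_rot: [0.805, 0.593, 0.0, 0.0]
force: [-0.2, 0.7, 2.2]
finger_gap: 0.0
t: 16.15
tcp_pos: [0.5841, -0.1001, 0.2122]
tool_rot: [0.805, 0.593, 0.0, 0.0]
force: [-2.2, 1.9, 12.5]
finger_gap: 0.003
```

Home. Now I'll retreat and look.

```bash
python3 -m jog '[[[0,0,10,0],[0,0,25,0],[0,0,35,0],[0,0,35,0],[-8,18,17,0],[-8,18,10,0],[-8,18,0,0],[0,0,0,0]]]'; python3 - <<'E'
from h import *
c=manip.camera_info("wrist"); im=manip.snapshot("wrist"); cv2.imwrite("pics/w2.png",im[:,:,::-1])
sd=manip.snapshot("side")[180:290,225:365]; cv2.imwrite("pics/s2.png",cv2.resize(np.hstack([cv2.imread("pics/side0.png")[180:290,225:365],sd[:,:,::-1]]),None,fx=2.8,fy=2.8,interpolation=cv2.INTER_CUBIC))
for ce,a,wh in blobs(im,(195,130,350,262),smax=60,vmin=150,amin=100): print(ce,a,wh)
s=manip.sense();print(s["t"],s["tcp_pos"],s["force"])
E
```

```text
t: 17.15
tcp_pos: [0.5587, -0.0439, 0.3416]
tool_rot: [0.804, 0.594, -0.001, -0.002]
force: [-0.3, -0.1, -0.5]
finger_gap: 0.0
[333.98 157.28] 596 [27 28]
[274.08 204.88] 533 [27 26]
[218.12 249.3 ] 484 [25 24]
17.25 [ 0.55996146 -0.04556709  0.34182123] [ 1.6034005  -0.3242193   0.81293865]
```

View pics/w2.png

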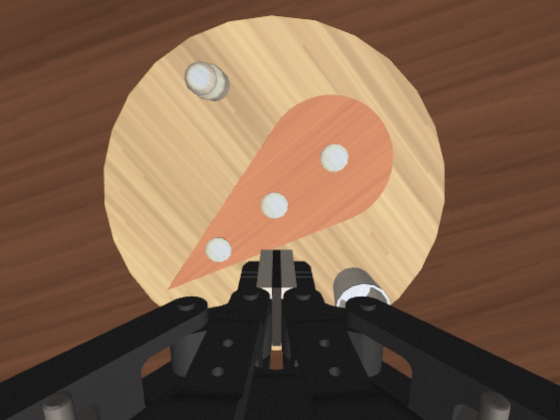

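View pics/s2.png

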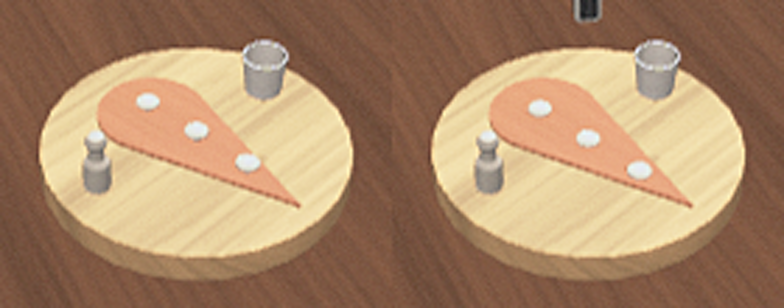

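In the side view (before on the left, after on the right), all three heads dropped about 7 px in the enlarged crop, by similar amounts. The tin and punch haven't moved, and the arm is clear.

```bash
python3 -c "
from station import manip
print(manip.sign_off())"
```

```text
the job is handed in; nothing more can be done
None
```

I pressed all three nails home with the shut fingertips, in the order asked: middle, broad end, pointed end. The job is handed in at about 17 s of the 42 s allowed.

- **Depth:** each nail slid at about 2–3.5 N. Each then met a hard stop at TCP height 0.2122 m, which puts the head top about 39 mm above the bench. The final push read 12.5–13.5 N at each one.
- **Final pictures:** in the side view all three heads had dropped by similar amounts. The tin and punch had not moved, and the arm was raised well clear. I did not take a final view of the hammer and mug, but the gripper stayed shut and, once down at the block, worked only over the plate.
- **What disagreed:** the side camera alone placed the nails about 6 mm away from where the top camera did, and triangulating all three views gave head heights 5–8 mm too low. I averaged the positions and went by contact for depth. The wrist view put the heads within about 2 px of the top camera's prediction.

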